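Wind open the rivet-set tray and kit two sets into the parts bin

ROBOT

A 6-joint arm with a two-finger parallel gripper is mounted at the origin on the work surface. World frame = base frame: x ahead of the robot, y to its left, z up, the work surface at z = 0. Lengths are in mm, angles in rad, forces in N, time in s.
With the tool pointing down it reaches from about 275 to 750 mm from the base axis. Payload 10.2 kg.
Tool frame: the origin (TCP) lies at the very end of the fingers, on their centre line; the grasp point (between the pads) lies 19 mm behind it (ctrl.grip_depth is the distance from the TCP to the grasp point, in mm); z points along the fingers, x is the direction in which the jaws open and shut, and the axes are right-handed (so a half turn about z gives the same grasp; the last joint's range is limited). The gripper opens to 85 mm and grips with 20 to 120 N. Pads are 22 mm wide; open, the fingers measure 114 mm over their backs; the gripper's body (76 mm by 85 mm) begins 54 mm behind the grasp point. The pads swing forward as they close: fully open they stand 13 mm farther back than shut.
Start: joints at [1.001, 0.313, 1.498, -0, 1.331, -0.223], TCP at [178.455, 493.746, 231.294] pointing down, gripper open.
Joint ranges: [-2.94, 2.94], [-0.97, 2.17], [0.19, 2.56], [-1.23, 4.37], [0.02, 3.11], [-2.88, 2.88]. Speed limits (rad/s): [2.39, 2.39, 3.01, 3.14, 3.14, 3.14].

INTERFACE

Orientations are given as a unit quaternion [w, x, y, z].
In Python, from rig import ctrl gives the robot as it stands.
- The arm moves only by the tool play_rows, never from a script. Its argument "motion" is a list of rows, each a list of 2 entries, a list of its own where there are three numbers: the shift along the tool's x, y, z in mm, then the turn, a rotation vector about the tool's x, y, z in degrees. A call has 1 to 20 rows; each row shifts and turns the commanded pose from where the row before left it, along the tool's axes as they then stand; what a row does not reach is not made up. A row lasts 1/12 s, in which the tool goes at most 41.7 mm and 7.16 degrees, less where a joint would pass 70% of its speed; a pose out of reach is approached as far as the arm can. A call with a gripper value outside its range is refused whole. "fingers" is the finger opening in mm, from 0 to 85.4, set as the call begins (left out, the last holds). The fingers move at their own pace and stop on an object; "squeeze" is the grip in N (left out, the last holds). Time passes only in rows, so rows that do not move let the fingers close. It gives the time, the measured TCP pose, the force and the opening at its end, in the units of the state.
- ctrl.sense(): the state, without advancing time (a new reading comes with each control period).
- ctrl.capture(name): name is "side" or "top" or "wrist"; returns the picture (420x560x3 uint8, red, green, blue); there is no depth.
- ctrl.get_calibration(name): a dict with "K" (3x3 intrinsics, pixels), "R" (3x3) and "t" (3): a world point X has camera coordinates R X + t; the wrist camera has in their place "tool_from_camera" (4x4, takes a point from camera to tool coordinates, whose origin is the TCP and whose axes are the tool frame's). Camera axes: x right, y down, z forward; pixel columns grow to the right and rows downward; lengths in mm; the calibration is good to about 2 mm. A picture is of the moment at which its call begins: read the wrist's pose just before it. get_calibration takes no time and is no camera call.
- ctrl.finish_job(): hands the job in, once; it reports no verdict.
Trained networks look in the newest picture that a camera, given by its name, has taken for a name from the list of things; names that differ only in an ending like _2 or _b are one class to them, and where a whole thing is asked for, a point or a joint stands for the part that bears it (a point fixed in the world has none). Each returns a list of dicts, best first, with "p" (0 to 1); they miss things now and then, are a little off and sometimes report something else, mostly with a low value. They report only what shows in the picture. A call takes as long as a camera call. They do not tell look-alikes from the thing itself.
- ctrl.spot_in(camera, name): "position" ([column, row] as shares, 0 to 1, of the picture: columns of its width, rows of its height, amid what is visible of it).
The state is a dict: "time_s": time; "joints": joint angles; "dq": joint speeds; "tau": joint torques, N m; "eef_pos": TCP position; "ee_rot": TCP orientation; "force": force on the tool from outside, world axes, zero at the start; "wrist_torque": the same for the moment, N m; "grip_width": opening from 0.0 (shut) to 1.0 (fully open).
Only numpy, scipy, OpenCV 4.12 (cv2) and the standard library are available. Lean on these libraries where they do the work, as an engineer would, in place of code of your own. Each camera call takes 0.05 s, during which the arm holds its last target. There are 200 camera calls.

TASK

Wind the crank clockwise (seen from above) two full turns until the clear cover of the green pocket tray is fully open; work the cover only by its crank, do not push it. Then pluck the copper rivet set and the blue rivet set out of their pockets and lay them gently, not dropped, into the galvanized parts bin, one lying flat in each of its two compartments, either way round. Leave the cover open, the other two sets in their pockets, and everything else on the bench where it is.

Things in the scene. Friction and masses are not known exactly. Their poses are not given: they have to be found in the camera images.
- tray: fixed green pocket tray, 140 mm (x) by 240 mm (y); origin underside centre, on the bench. Four pockets along its x, at y = -78, -26, 26, 78 mm: 112 mm long, 28 wide, floor 6 mm, rim 20 mm high. A finger channel, x -25 to 25 mm, floor 6 mm high, crosses all pockets for fingers beside a set. Side rails 40 mm high at y = +-120 to 130 mm, x -72 to 215 mm, carry the cover
- cover: clear panel with yellow rim, 146 x 238 mm, underside 34 mm and top 41 mm above the bench, over the pockets when shut. Axes as the tray; origin on the bench under the panel centre. Two clockwise crank turns slide it 140 mm to tray +x (away from the robot), clear of the pockets
- crank (a joint): crank angle in rad: 0 at the start (cover shut), grows clockwise seen from above, stop at 12.57 (two full turns, cover fully open). Stiff: about 3 N at the knob; stays where left
- crank_hub: grey round gearbox, 52 mm across, 40 mm high, beside one side rail (left or right: tray y = +-178 mm, x = 0). Origin: underside centre, on the upright crank axis. The steel crank arm above it, 41 to 52 mm high, sweeps a circle; the hub's x axis points to where the knob stands at crank angle 0
- idler: the same grey gearbox without a crank, at the tray's other side, 40 mm high; origin underside centre
- crank_knob (a point): point to grip on the black crank knob: upright, 24 mm diameter, 40 mm tall (52 to 92 mm above the bench), turning freely on its pin, on a 40 mm radius about the crank axis. The point lies on its axis, 80 mm above the bench
- copper_set: copper-coloured rivet set: square bar 22 x 22 mm and 70 mm long with a round tapered nose 30 mm long towards its +x; 100 mm in all, lying along its x (from -43 to 57 mm). Origin: underside, under its centre of mass; 0.25 kg or so. Starts in a pocket of the tray, any of the four, its top 28 mm above the bench
- blue_set: blue rivet set: square bar 22 x 22 mm and 70 mm long with a round tapered nose 30 mm long towards its +x; 100 mm in all, lying along its x (from -43 to 57 mm). Origin: underside, under its centre of mass; 0.25 kg or so. Starts in a pocket of the tray, any of the four, its top 28 mm above the bench
- steel_set: bright steel (stays in its pocket) rivet set: square bar 22 x 22 mm and 70 mm long with a round tapered nose 30 mm long towards its +x; 100 mm in all, lying along its x (from -43 to 57 mm). Origin: underside, under its centre of mass; 0.25 kg or so. Starts in a pocket of the tray, any of the four, its top 28 mm above the bench
- black_set: black (stays in its pocket) rivet set: square bar 22 x 22 mm and 70 mm long with a round tapered nose 30 mm long towards its +x; 100 mm in all, lying along its x (from -43 to 57 mm). Origin: underside, under its centre of mass; 0.25 kg or so. Starts in a pocket of the tray, any of the four, its top 28 mm above the bench
- bin: fixed galvanized open parts bin, 138 mm (its x) x 168 mm (its y), 45 mm high, walls and floor 4 mm. Origin: underside centre. A divider along its x at y = 0 makes two compartments, each 130 mm long and 78 mm wide, centred at y = +41 and -41 mm
- mallet: red rubber mallet lying in front of the bin, 270 mm long, head 100 mm wide and 60 mm high; leave alone; origin on the bench under the handle, head 70 mm along its +x
- cup: dented aluminium cup of mixed rivets, 74 mm across, 80 mm high, behind the bin; leave alone; origin underside centre
- bucking_bar: dark steel bucking bar 100 x 40 x 30 mm in front of the tray; leave alone; origin underside centre
- oil_bottle: white oil bottle 60 mm across, 150 mm high, far left; leave alone; origin underside centre
- rivet_jar: glass jar 70 mm across, 90 mm high, far right; leave alone; origin underside centre
- screwdriver: screwdriver 200 mm long lying near right; leave alone; origin under its middle
- wrench: wrench 180 mm long lying near left; leave alone; origin under its middle
Things that resemble listed ones, but are neither listed nor needed, are in the scene too. Leave any pink or yellow look-alike of the crank_hub alone.

How it is judged (in metres and radians):
On the way, in this order (a step that is already met when the one before it is completed fails the run):
1. the crank has been wound two full turns, the cover is fully open (value of joint crank above 12.1 rad), for 0.2 s.
2. the first of the two sets is out of its pocket (height (world z) of any of copper_set, blue_set above 0.05 m), for 0.1 s.
At the end, for the whole second after the job is handed in: Cover still fully open (crank within 0.5 rad of its stop); copper and blue set at rest, flat (12 deg) on the bin floor (underside under 30 mm), within 35 mm of its middle lengthwise, one in each compartment; steel and black sets still in their pockets (value of joint crank above 12 rad and x of copper_set in the frame of bin between -0.035 and 0.035 m and z of each of copper_set, blue_set in the frame of bin below 0.03 m and angle between each of copper_set, blue_set's own x axis and vertical above 1.35 rad and linear speed of each of copper_set, blue_set below 0.02 m/s and x of blue_set in the frame of bin between -0.035 and 0.035 m and ((y of copper_set in the frame of bin between 0.008 and 0.084 m and y of blue_set in the frame of bin between -0.084 and -0.008 m) or (y of copper_set in the frame of bin between -0.084 and -0.008 m and y of blue_set in the frame of bin between 0.008 and 0.084 m)) and z of each of steel_set, black_set in the frame of tray below 0.012 m); the robot touches nothing.
It fails at once if the steel or the black set is moved more than 15 mm (distance of any of steel_set, black_set from where it was at the start of the episode above 0.015 m).
It fails at once if a bystander is shoved or knocked more than 25 mm or tipped over (distance of any of mallet, cup, bucking_bar, oil_bottle, rivet_jar, screwdriver, wrench from where it was at the start of the episode above 0.025 m or angle between any of cup, oil_bottle, rivet_jar's own z axis and vertical above 0.5 rad).
It fails at once if the cover is pushed directly (more than 8 N) by the gripper or the arm (contact force between any of the fingers, the arm and cover above 8 N).
It fails at once if a set is dropped into the bin (moves faster than 0.8 m/s low over the bin, a fall of more than about 30 mm) ((linear speed of copper_set above 0.8 m/s and height (world z) of copper_set below 0.06 m and horizontal distance between copper_set and bin below 0.12 m) or (linear speed of blue_set above 0.8 m/s and height (world z) of blue_set below 0.06 m and horizontal distance between blue_set and bin below 0.12 m)).
It also fails if it takes over 67 s, if anything falls off the work surface, if the arm or the gripper's body presses on something with over 40 N, if the wrist force passes 120 N, or if a joint passes its speed limit or range.

## Working session

There is one attempt and no reset: what is moved stays moved. The work goes in short steps, Python scripts to look and compute and a tool call to move; the robot and the scene stay as the last step left them, time stands still between calls to the robot, and variables do not carry over. Pictures are saved under pics/ and viewed, about 8 in all and at most 12, crops included, and the job is handed in when it is done.

Besides the shell and the picture viewer there is one more tool, called after "Call:" as name(argument=value, ...) on one line, values as JSON. play_rows: Moves the arm, as the interface text tells. Its arguments: {"type":"object","properties":{"motion":{"type":"array"},"fingers":{"type":"number"},"squeeze":{"type":"number"}},"required":["motion"]}

```bash
mkdir -p pics; ls; cat > h.py <<'E'
import numpy as np, cv2
from rig import ctrl
def save(im,n): cv2.imwrite('pics/'+n+'.png',im[:,:,::-1])
def ground(cam,px,z):
    c=ctrl.get_calibration(cam);K,R,t=[np.array(c[k],float) for k in('K','R','t')]
    d=R.T@np.linalg.inv(K)@np.array([px[0],px[1],1.]);o=-R.T@t
    return o+d*(z-o[2])/d[2]
E
python3 - <<'E'
from h import *
print(ctrl.sense())
a=ctrl.capture('top');b=ctrl.capture('side')
save(a,'top');save(b,'side')
for n in ['tray','cover','crank_hub','idler','crank_knob','copper_set','blue_set','steel_set','black_set','bin','mallet','cup','bucking_bar']:
  for d in ctrl.spot_in('top',n)[:3]:
    p=np.array(d['position'])*[560,420]; print(n,round(d['p'],2),p.round(),ground('top',p,30).round())
print(ctrl.get_calibration('top'))
E
```

```text
pics
{'time_s': 0.0, 'joints': array([ 1.00061239e+00,  3.13424198e-01,  1.49840655e+00, -6.03143255e-06,
        1.33103459e+00, -2.23409554e-01]), 'dq': array([-0.00011025, -0.00148339,  0.00046543,  0.00075889, -0.00028207,
        0.00068002]), 'tau': array([-3.53105706e-04, -4.12266254e+01, -2.59739453e+01, -2.48178821e-04,
        4.16024282e-03,  4.80474071e-06]), 'eef_pos': array([178.30602728, 493.52220701, 230.7597836 ]), 'ee_rot': array([ 2.43817276e-04,  8.18493763e-01,  5.74515060e-01, -5.87786963e-04]), 'force': array([-0.22849719, -0.02414779, -0.11561023]), 'wrist_torque': array([-0.02257125,  0.00174502,  0.02356537]), 'grip_width': 0.9995745057868407}
tray 0.59 [335. 212.] [ 530. -200.   30.]
cover 0.91 [330. 218.] [ 510. -184.   30.]
crank_hub 0.71 [452. 262.] [ 389. -545.   30.]
crank_hub 0.6 [444. 215.] [ 526. -521.   30.]
crank_hub 0.52 [390. 218.] [ 513. -362.   30.]
idler 0.66 [272. 217.] [509. -15.  30.]
crank_knob 0.52 [438. 218.] [ 516. -505.   30.]
crank_knob 0.43 [384. 224.] [ 495. -345.   30.]
steel_set 0.54 [391. 219.] [ 511. -364.   30.]
bin 0.91 [202. 219.] [501. 192.  30.]
mallet 0.96 [213. 262.] [374. 155.  30.]
cup 0.84 [177. 174.] [631. 270.  30.]
bucking_bar 0.66 [332. 262.] [ 381. -191.   30.]
{'K': array([[532.29264771,   0.        , 285.34149823],
       [  0.        , 532.29264771, 213.42425652],
       [  0.        ,   0.        ,   1.        ]]), 'R': array([[ 0.01877869, -0.99974866,  0.0122462 ],
       [-0.99762773, -0.01954738, -0.06600615],
       [ 0.06622894, -0.01097764, -0.99774406]]), 't': array([ -63.07117896,  520.97954106, 1562.03377307])}
```

View pics/top.png

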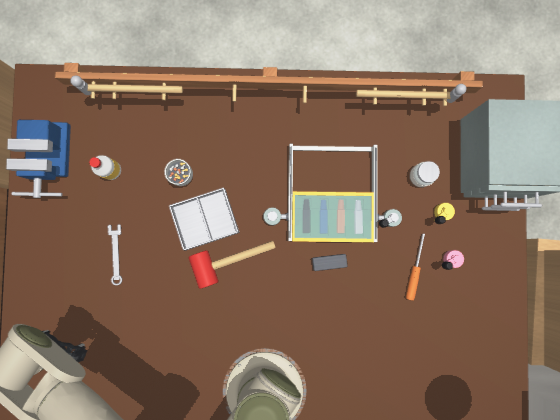

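View pics/side.png

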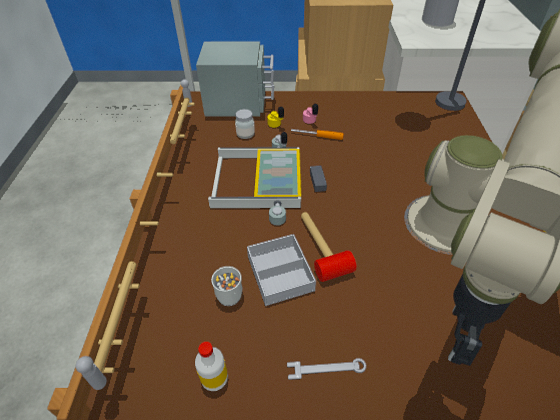

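The top view shows the tray at (333,217), with sets from left to right: black (307), blue (324), copper (341) and steel (358). The bin is at (203,219). There are three crank look-alikes: grey (391,218), yellow (445,212) and pink (454,259). The grey one stands beside the rail, so it fits the description. I'll confirm it in a crop.

```bash
python3 - <<'E'
from h import *
a=cv2.imread('pics/top.png')
l=cv2.resize(a[135:275,160:270],None,fx=4,fy=4,interpolation=cv2.INTER_CUBIC)
r=cv2.resize(a[180:275,280:410],None,fx=6,fy=6,interpolation=cv2.INTER_CUBIC)[:, :]
cv2.imwrite('pics/c1.png',r); cv2.imwrite('pics/c2.png',l)
E
```

```text
(no output)
```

View pics/c1.png

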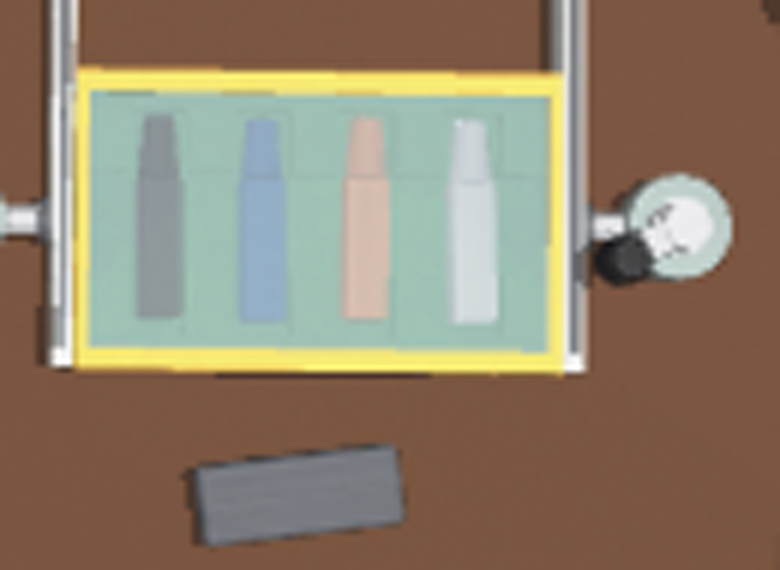

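View pics/c2.png

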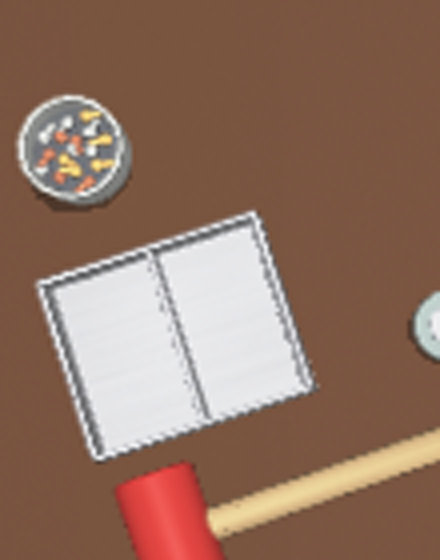

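```bash
python3 - <<'E'
from h import *
f=lambda p,o,s,z: ground('top',(np.array(p)+.5)/s+o-.5,z)[:2]
R=(280,180)
c=np.array([f(p,R,6,41) for p in [(77,67),(563,73),(564,375),(75,369)]]);print('cover',c.round(),c.mean(0).round(1))
dx=(c[0]+c[1]-c[2]-c[3])/2;dy=(c[0]+c[3]-c[1]-c[2])/2
print(np.linalg.norm(dx),np.linalg.norm(dy),np.degrees(np.arctan2(dx[1],dx[0])),np.degrees(np.arctan2(-dy[0],dy[1])))
th=np.arctan2(-dy[0],dy[1]);M=np.array([[np.cos(th),-np.sin(th)],[np.sin(th),np.cos(th)]])
o=c.mean(0)
print('hub pred',o+M@[0,-178],'hub',f((682,226),R,6,42),'knob',f((625,258),R,6,92))
for n,p in dict(black=(160,318),blue=(263,319),copper=(365,320),steel=(474,322)).items():
  q=f(p,R,6,28); print(n,q.round(1),(M.T@(q-o)).round(1))
b=np.array([f(p,(160,135),4,45) for p in [(38,284),(256,212),(315,385),(97,461)]]);print('bin',b.round(),b.mean(0).round(1))
dx=(b[0]+b[1]-b[2]-b[3])/2;dy=(b[0]+b[3]-b[1]-b[2])/2
print(np.linalg.norm(dx),np.linalg.norm(dy),np.degrees(np.arctan2(dx[1],dx[0])),np.degrees(np.arctan2(-dy[0],dy[1])))
c=ctrl.get_calibration('wrist');print(c)
print([ (d['p'],ground('top',np.array(d['position'])*[560,420],80)) for d in ctrl.spot_in('top','crank_knob')])
E
```

```text
cover [[ 588.  -72.]
 [ 589. -310.]
 [ 442. -312.]
 [ 440.  -74.]] [ 514.7 -192.1]
147.5319468035864 237.98750401432036 0.6431624055273382 0.41297461635832283
hub pred [ 516.00723643 -370.11975493] hub [ 515.44057904 -368.87812756] knob [ 496.63380203 -331.26819234]
black [ 466.1 -115.5] [-48.   76.9]
blue [ 466.6 -166.1] [-47.9  26.4]
copper [ 467.1 -216.2] [-47.8 -23.7]
steel [ 467.1 -269.8] [-48.2 -77.3]
bin [[536. 286.]
 [592. 129.]
 [467.  83.]
 [409. 239.]] [501.  184.2]
134.8418023387031 166.68565683455688 20.17365733646146 19.978105116015534
{'K': array([[343.77035717,   0.        , 280.8364035 ],
       [  0.        , 343.77035717, 209.35348518],
       [  0.        ,   0.        ,   1.        ]]), 'tool_from_camera': array([[ 9.99999880e-01,  3.78766494e-05,  4.88726224e-04,
        -5.84095606e-01],
       [-1.75663059e-04,  9.58483739e-01,  2.85147141e-01,
        -7.21626663e+01],
       [-4.57635720e-04, -2.85147193e-01,  9.58483630e-01,
        -1.42755865e+02],
       [ 0.00000000e+00,  0.00000000e+00,  0.00000000e+00,
         1.00000000e+00]])}
[(0.52, array([ 512.86811162, -489.84973738,   80.        ])), (0.43, array([ 492.68648051, -334.99235258,   80.        ]))]
```

Call:
play_rows(motion=[[[0,0,0],[0,0,-6.6]],[[0,0,0],[0,0,-6.6]],[[0,0,0],[0,0,-6.7]],[[-36,13.9,1.5],[0,0,0]],[[-36,13.9,1.5],[0,0,0]],[[-36,13.9,1.5],[0,0,0]],[[-36,13.9,1.5],[0,0,0]],[[-36,13.9,1.5],[0,0,0]],[[-36,13.9,1.5],[0,0,0]],[[-36,13.9,1.5],[0,0,0]],[[-36,13.9,1.5],[0,0,0]],[[-36,13.9,1.5],[0,0,0]],[[-36,13.9,1.5],[0,0,0]],[[-36,13.9,1.5],[0,0,0]],[[-36,13.9,1.5],[0,0,0]],[[-36,13.9,1.5],[0,0,0]],[[-36,13.9,1.5],[0,0,0]],[[-36,13.9,1.5],[0,0,0]],[[-36,13.9,1.5],[0,0,0]],[[-36,13.9,1.5],[0,0,0]]], fingers=50)

```text
time_s: 2.47
eef_pos: [415.3, -120.3, 205.8]
ee_rot: [0.0, 0.707, 0.707, 0.0]
force: [-0.1, 0.9, 0.4]
grip_width: 0.587
```

Call:
play_rows(motion=[[[-36,13.9,1.5],[0,0,0]],[[-36,13.9,1.5],[0,0,0]],[[-36,13.9,1.5],[0,0,0]],[[-36,13.9,1.5],[0,0,0]],[[-36,13.9,1.5],[0,0,0]],[[-34,13.9,1.5],[0,0,0]],[[0,0,0],[0,0,0]],[[0,0,0],[0,0,0]]])

```text
time_s: 3.13
eef_pos: [498.5, -333.2, 195.6]
ee_rot: [-0.001, 0.707, 0.707, 0.0]
force: [-0.9, 1.2, 0.1]
grip_width: 0.587
```

```bash
cat >> h.py <<'E'
from scipy.spatial.transform import Rotation as Ro
def wray(px,z,s):
    c=ctrl.get_calibration('wrist');T=np.array(c['tool_from_camera']);q=s['ee_rot']
    W=Ro.from_quat([q[1],q[2],q[3],q[0]]).as_matrix()
    d=W@T[:3,:3]@np.linalg.inv(c['K'])@np.array([px[0],px[1],1.]);o=W@T[:3,3]+s['eef_pos']
    return o+d*(z-o[2])/d[2]
E
python3 - <<'E'
from h import *
s=ctrl.sense();a=ctrl.capture('wrist');save(a,'w1')
for n in ['crank_knob','crank_hub']:
  for d in ctrl.spot_in('wrist',n):
    p=np.array(d['position'])*[560,420];print(n,d['p'],p.round(),wray(p,80 if 'knob' in n else 40,s).round(1))
g=a.max(2)<70;n,l,st,ce=cv2.connectedComponentsWithStats(g.astype('uint8'))
for i in range(1,n):
  if st[i,4]>300: print(st[i],ce[i].round(),wray(ce[i],92,s).round(1))
E
```

```text
crank_knob 0.89 [22. 36.] [ 379.7 -510.2   80. ]
crank_knob 0.67 [ 77. 214.] [ 506.1 -493.8   80. ]
crank_knob 0.62 [279. 198.] [ 493.7 -334.9   80. ]
crank_hub 0.8 [29. 66.] [ 394.  -536.1   40. ]
crank_hub 0.68 [ 82. 224.] [ 528.3 -515.4   40. ]
crank_hub 0.55 [252. 203.] [ 508.9 -359.6   40. ]
[   0   13   53   43 1645] [23. 36.] [ 381.8 -500.9   92. ]
[    0   262   560   158 40761] [272. 373.] [ 648.1 -341.2   92. ]
```

View pics/w1.png

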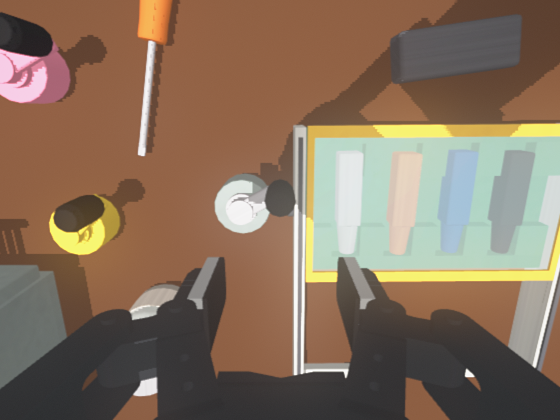

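The grey hub is at (243,203) and its knob at (279,197), beside the rail. The pink and yellow look-alikes are at the left. The wrist and top views agree on the knob to within about 4 mm.

Call:
play_rows(motion=[[[-1.8,-3,20],[0,0,0]],[[0,0,25],[0,0,0]],[[0,0,25],[0,0,0]],[[0,0,25],[0,0,0]],[[0,0,20],[0,0,0]],[[0,0,12],[0,0,0]],[[0,0,6],[0,0,0]],[[0,0,0],[0,0,0]]])

```text
time_s: 3.95
eef_pos: [495.5, -333.3, 63.5]
ee_rot: [-0.0, 0.707, 0.708, -0.0]
force: [-0.3, 0.7, 0.7]
grip_width: 0.593
```

Call:
play_rows(motion=[[[0,0,0],[0,0,0]],[[0,0,0],[0,0,0]],[[0,0,0],[0,0,0]],[[0,0,0],[0,0,0]],[[0,0,0],[0,0,0]],[[0,0,0],[0,0,0]]], fingers=15, squeeze=40)

```text
time_s: 4.45
eef_pos: [496.1, -334.0, 65.3]
ee_rot: [0.001, 0.707, 0.707, 0.0]
force: [-0.1, 2.7, 6.8]
grip_width: 0.266
```

Call:
play_rows(motion=[[[4.48,11.68,0],[0,0,0]],[[0.65,12.5,0],[0,0,0]],[[-3.24,12.09,0],[0,0,0]],[[-6.82,10.5,0],[0,0,0]],[[-9.73,7.88,0],[0,0,0]]])

```text
time_s: 4.87
eef_pos: [550.4, -349.1, 65.2]
ee_rot: [0.0, 0.707, 0.708, -0.001]
force: [-11.2, -2.0, 5.5]
grip_width: 0.263
```

Call:
play_rows(motion=[[[-11.68,4.48,0],[0,0,0]],[[-12.5,0.65,0],[0,0,0]],[[-12.09,-3.24,0],[0,0,0]],[[-10.5,-6.82,0],[0,0,0]],[[-7.88,-9.73,0],[0,0,0]],[[-4.48,-11.68,0],[0,0,0]],[[-0.65,-12.5,0],[0,0,0]],[[3.24,-12.09,0],[0,0,0]],[[6.82,-10.5,0],[0,0,0]],[[9.73,-7.88,0],[0,0,0]],[[11.68,-4.48,0],[0,0,0]],[[12.5,-0.65,0],[0,0,0]],[[12.09,3.24,0],[0,0,0]],[[10.5,6.82,0],[0,0,0]],[[7.88,9.73,0],[0,0,0]]])

```text
time_s: 6.12
eef_pos: [495.6, -334.0, 65.3]
ee_rot: [0.001, 0.707, 0.707, -0.001]
force: [-1.3, -6.2, 3.0]
grip_width: 0.269
```

```bash
python3 - <<'E'
from h import *
a=ctrl.capture('top');save(cv2.resize(a[130:280,270:420],None,fx=3,fy=3),'t2')
E
```

```text
(no output)
```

View pics/t2.png

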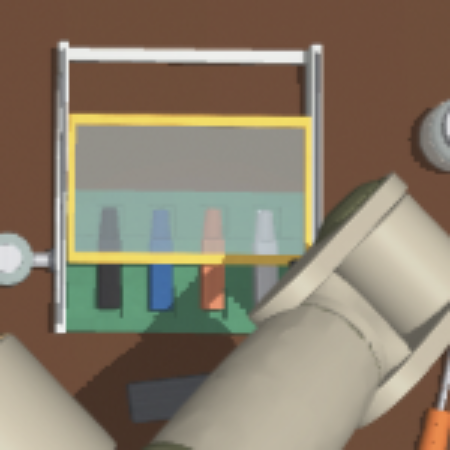

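After one turn the cover is half open and the grip still holds. Second turn next, with a little overrun towards the stop.

Call:
play_rows(motion=[[[4.48,11.68,0],[0,0,0]],[[0.65,12.5,0],[0,0,0]],[[-3.24,12.09,0],[0,0,0]],[[-6.82,10.5,0],[0,0,0]],[[-9.73,7.88,0],[0,0,0]],[[-11.68,4.48,0],[0,0,0]],[[-12.5,0.65,0],[0,0,0]],[[-12.09,-3.24,0],[0,0,0]],[[-10.5,-6.82,0],[0,0,0]],[[-7.88,-9.73,0],[0,0,0]],[[-4.48,-11.68,0],[0,0,0]],[[-0.65,-12.5,0],[0,0,0]],[[3.24,-12.09,0],[0,0,0]],[[6.82,-10.5,0],[0,0,0]],[[9.73,-7.88,0],[0,0,0]],[[11.68,-4.48,0],[0,0,0]],[[12.5,-0.65,0],[0,0,0]],[[12.09,3.24,0],[0,0,0]],[[10.5,6.82,0],[0,0,0]],[[7.88,9.73,0],[0,0,0]]])

```text
time_s: 7.83
eef_pos: [495.4, -334.2, 65.3]
ee_rot: [0.001, 0.707, 0.707, -0.001]
force: [-1.4, -5.5, 6.1]
grip_width: 0.264
```

Call:
play_rows(motion=[[[1,2,0],[0,0,0]],[[0,0,0],[0,0,0]],[[0,0,0],[0,0,0]]])

```text
time_s: 8.08
eef_pos: [496.6, -333.8, 65.2]
ee_rot: [-0.0, 0.707, 0.707, -0.001]
force: [-10.2, -0.6, 12.6]
grip_width: 0.264
```

Call:
play_rows(motion=[[[0,0,0],[0,0,0]],[[0,0,0],[0,0,0]],[[0,0,0],[0,0,0]],[[0,0,-10],[0,0,0]],[[0,0,-25],[0,0,0]],[[0,0,-35],[0,0,0]],[[0,0,-35],[0,0,0]],[[15,2,-20],[0,0,0]],[[30,4,0],[0,0,0]],[[35,5,0],[0,0,0]],[[25,4,0],[0,0,0]],[[12,0,0],[0,0,0]],[[0,0,0],[0,0,0]],[[0,0,0],[0,0,0]]], fingers=42)

```text
time_s: 9.25
eef_pos: [512.6, -216.2, 189.3]
ee_rot: [0.0, 0.707, 0.708, -0.0]
force: [-0.2, -0.1, 0.4]
grip_width: 0.491
```

```bash
python3 - <<'E'
from h import *
s=ctrl.sense();a=ctrl.capture('wrist');save(a,'w2');print(s['eef_pos'],s['force'])
for n in ['copper_set','blue_set','steel_set','black_set']:
  for d in ctrl.spot_in('wrist',n)[:2]:
    p=np.array(d['position'])*[560,420];print(n,d['p'],p.round(),wray(p,28,s).round(1))
a=ctrl.capture('top');
for n in ['cover','crank_knob']:
  for d in ctrl.spot_in('top',n)[:3]:
    p=np.array(d['position'])*[560,420];print(n,d['p'],p.round(),ground('top',p,41).round(1))
E
```

```text
[ 512.63492928 -216.20005298  189.25957124] [-0.23151285 -0.12087625  0.4379225 ]
copper_set 0.75 [280. 185.] [ 507.5 -217.7   28. ]
copper_set 0.43 [501. 185.] [507.1 -17.8  28. ]
blue_set 0.9 [335. 180.] [ 503.5 -167.9   28. ]
steel_set 0.77 [228. 183.] [ 506.4 -264.7   28. ]
black_set 0.62 [392. 182.] [ 504.7 -117.    28. ]
cover 0.71 [179. 172.] [637.  259.8  41. ]
cover 0.56 [324. 169.] [ 652.8 -163.5   41. ]
crank_knob 0.53 [436. 218.] [ 516.9 -495.9   41. ]
crank_knob 0.38 [446. 267.] [ 374.3 -523.8   41. ]
```

View pics/w2.png

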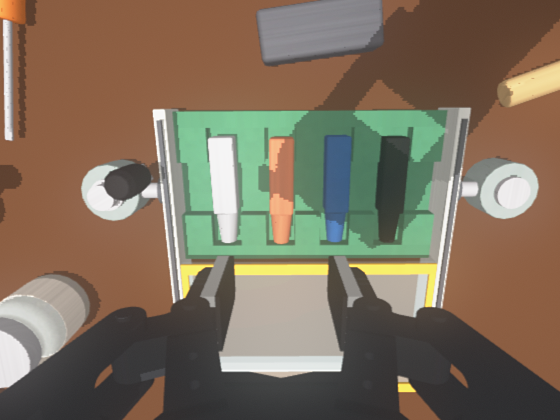

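The cover is clear of the pockets. Copper is at (281,180), directly below the gripper, so I'm going down to it.

Call:
play_rows(motion=[[[-1,0,30],[0,0,0]],[[0,0,35],[0,0,0]],[[0,0,35],[0,0,0]],[[0,0,30],[0,0,0]],[[0,0,25],[0,0,0]],[[0,0,15],[0,0,0]],[[0,0,7],[0,0,0]],[[0,0,3],[0,0,0]],[[0,0,0],[0,0,0]],[[0,0,0],[0,0,0]]])

```text
time_s: 10.48
eef_pos: [513.1, -217.3, 9.8]
ee_rot: [0.001, 0.707, 0.707, 0.0]
force: [0.2, 0.3, -0.1]
grip_width: 0.489
```

Call:
play_rows(motion=[[[0,0,0],[0,0,0]],[[0,0,0],[0,0,0]],[[0,0,0],[0,0,0]],[[0,0,0],[0,0,0]],[[0,0,0],[0,0,0]],[[0,0,0],[0,0,0]]], fingers=12, squeeze=70)

```text
time_s: 10.98
eef_pos: [513.1, -217.3, 10.1]
ee_rot: [0.001, 0.707, 0.707, 0.0]
force: [-0.8, -0.2, 5.6]
grip_width: 0.239
```

Call:
play_rows(motion=[[[0,0,-5],[0,0,0]],[[0,0,-10],[0,0,0]],[[0,0,-20],[0,0,0]],[[0,0,-25],[0,0,0]],[[0,0,-25],[0,0,0]],[[0,0,-20],[0,0,0]],[[0,0,-10],[0,0,0]],[[0,0,0],[0,0,0]],[[0,0,0],[0,0,0]]])

```text
time_s: 11.73
eef_pos: [512.3, -216.7, 123.5]
ee_rot: [-0.0, 0.707, 0.707, -0.0]
force: [-0.6, 0.1, -2.8]
grip_width: 0.241
```

Call:
play_rows(motion=[[[12,0,0],[0,0,0]],[[24,0,0],[0,0,0]],[[30,0,0],[0,0,0]],[[30,0,0],[0,0,0]],[[30,0,0],[0,0,0]],[[30,0,0],[0,0,0]],[[30,0,0],[0,0,0]],[[30,1,0],[0,0,0]],[[30,1,0],[0,0,0]],[[30,1,0],[0,0,0]],[[30,1,0],[0,0,0]],[[25,0,0],[0,0,0]],[[20,0,0],[0,0,0]],[[12,0,0],[0,0,0]],[[0,0,0],[0,0,-5]],[[0,0,0],[0,0,-5]],[[0,0,0],[0,0,-5]],[[0,0,0],[0,0,-5]],[[0,0,0],[0,0,0]],[[0,0,0],[0,0,0]]])

```text
time_s: 13.4
eef_pos: [515.8, 146.1, 123.1]
ee_rot: [-0.001, 0.574, 0.819, -0.0]
force: [-0.1, 0.8, -2.2]
grip_width: 0.239
```

```bash
python3 - <<'E'
from h import *
s=ctrl.sense();a=ctrl.capture('wrist');b=ctrl.capture('side');print(s['eef_pos'],s['grip_width'],s['force'])
save(np.vstack([cv2.resize(a,(400,300)),cv2.resize(b[120:345,180:480],(400,300))]),'w3')
for d in ctrl.spot_in('wrist','bin')[:2]:
    p=np.array(d['position'])*[560,420];print(d['p'],p.round(),wray(p,20,s).round(1))
E
```

```text
[515.83260471 146.11446472 123.08896921] 0.23942592211195973 [-0.08625228  0.83297629 -2.23734756]
0.92 [370. 185.] [476.9 201.   20. ]
```

View pics/w3.png

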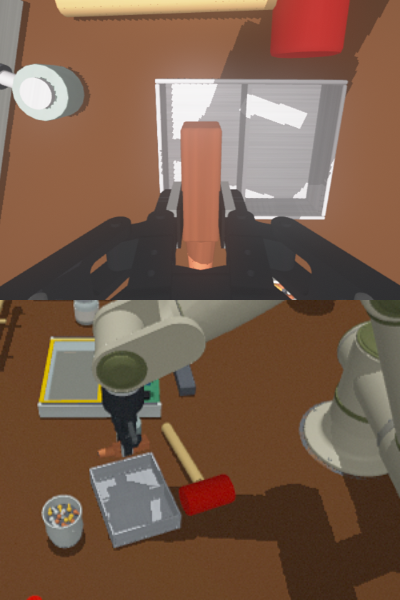

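Copper is lined up over the compartment: set at column 201, with the compartment between 157 and 245. Lowering gently.

Call:
play_rows(motion=[[[0,0,12],[0,0,0]],[[0,0,20],[0,0,0]],[[0,0,20],[0,0,0]],[[0,0,20],[0,0,0]],[[0,0,14],[0,0,0]],[[0,0,9],[0,0,0]],[[0,0,6],[0,0,0]],[[0,0,5],[0,0,0]],[[0,0,4],[0,0,0]],[[0,0,3],[0,0,0]],[[0,0,0],[0,0,0]],[[0,0,0],[0,0,0]]])

```text
time_s: 14.55
eef_pos: [516.5, 146.2, 11.1]
ee_rot: [0.0, 0.573, 0.819, 0.0]
force: [-0.9, -0.1, -1.9]
grip_width: 0.238
```

Call:
play_rows(motion=[[[0,0,1.5],[0,0,0]],[[0,0,1.2],[0,0,0]],[[0,0,0],[0,0,0]],[[0,0,0],[0,0,0]]])

```text
time_s: 14.88
eef_pos: [516.3, 146.1, 8.2]
ee_rot: [0.0, 0.573, 0.819, 0.0]
force: [0.0, 0.2, -2.5]
grip_width: 0.237
```

Call:
play_rows(motion=[[[0,0,0],[0,0,0]],[[0,0,0],[0,0,0]],[[0,0,0],[0,0,0]],[[0,0,0],[0,0,0]],[[0,0,-5],[0,0,0]],[[0,0,-15],[0,0,0]],[[0,0,-30],[0,0,0]],[[0,0,-35],[0,0,0]],[[0,0,-30],[0,0,0]],[[0,0,0],[0,0,5]],[[0,0,0],[0,0,5]],[[0,0,0],[0,0,5]],[[0,0,0],[0,0,5]],[[0,0,0],[0,0,0]]], fingers=36)

```text
time_s: 16.05
eef_pos: [516.3, 146.1, 123.5]
ee_rot: [0.0, 0.708, 0.706, 0.0]
force: [-0.3, -0.3, 0.6]
grip_width: 0.422
```

Call:
play_rows(motion=[[[-12,0,0],[0,0,0]],[[-24,0,0],[0,0,0]],[[-32,0,0],[0,0,0]],[[-32,0,0],[0,0,0]],[[-32,0,0],[0,0,0]],[[-32,0,0],[0,0,0]],[[-32,-1,0],[0,0,0]],[[-32,-1,0],[0,0,0]],[[-32,-1,0],[0,0,0]],[[-26,0,0],[0,0,0]],[[-17,0,0],[0,0,0]],[[-9.7,0,0],[0,0,0]],[[0,0,0],[0,0,0]],[[0,0,0],[0,0,0]]], fingers=42)

```text
time_s: 17.22
eef_pos: [513.3, -166.4, 123.0]
ee_rot: [-0.0, 0.707, 0.707, 0.0]
force: [-0.8, 0.6, -1.3]
grip_width: 0.493
```

```bash
python3 - <<'E'
from h import *
s=ctrl.sense();a=ctrl.capture('wrist');b=ctrl.capture('top');print(s['eef_pos'],s['grip_width'],s['force'])
save(np.vstack([cv2.resize(a,(400,300)),cv2.resize(b[130:280,160:360],(400,300))]),'w4')
for d in ctrl.spot_in('wrist','blue_set')[:2]:
    p=np.array(d['position'])*[560,420];print(d['p'],p.round(),wray(p,28,s).round(1))
for d in ctrl.spot_in('top','copper_set')[:2]:
    p=np.array(d['position'])*[560,420];q=ground('top',p,26);print(d['p'],p.round(),q.round(1),(Ro.from_euler('z',-20,degrees=True).apply(q-[501,184.2,0])).round())
E
```

```text
[ 513.25156413 -166.43266844  123.04768638] 0.4934609429552445 [-0.8421098   0.62405022 -1.26327745]
0.74 [279. 200.] [ 504.6 -168.1   28. ]
```

View pics/w4.png

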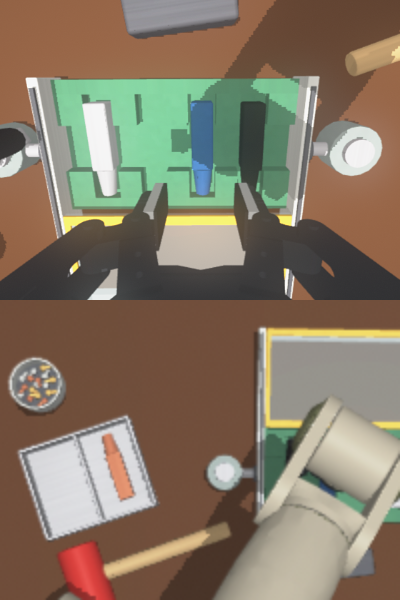

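Copper lies flat in the near compartment. Blue is at column 202 of 400, on the tool's centre line, so I'm going down to it.

Call:
play_rows(motion=[[[-0.3,0,20],[0,0,0]],[[0,0,30],[0,0,0]],[[0,0,26],[0,0,0]],[[0,0,18],[0,0,0]],[[0,0,10],[0,0,0]],[[0,0,6],[0,0,0]],[[0,0,3.5],[0,0,0]],[[0,0,0],[0,0,0]],[[0,0,0],[0,0,0]]])

```text
time_s: 18.17
eef_pos: [514.0, -167.0, 10.5]
ee_rot: [0.001, 0.707, 0.707, 0.0]
force: [-0.2, -0.1, 0.3]
grip_width: 0.493
```

Call:
play_rows(motion=[[[0,0,0],[0,0,0]],[[0,0,0],[0,0,0]],[[0,0,0],[0,0,0]],[[0,0,0],[0,0,0]],[[0,0,0],[0,0,0]],[[0,0,0],[0,0,0]]], fingers=12)

```text
time_s: 18.67
eef_pos: [514.1, -167.1, 10.7]
ee_rot: [0.001, 0.707, 0.707, 0.0]
force: [-1.0, 0.7, 6.7]
grip_width: 0.241
```

Call:
play_rows(motion=[[[0,0,-5],[0,0,0]],[[0,0,-10],[0,0,0]],[[0,0,-20],[0,0,0]],[[0,0,-25],[0,0,0]],[[0,0,-25],[0,0,0]],[[0,0,-20],[0,0,0]],[[0,0,-10],[0,0,0]],[[0,0,0],[0,0,0]],[[0,0,0],[0,0,0]]])

```text
time_s: 19.42
eef_pos: [513.2, -166.8, 124.3]
ee_rot: [-0.0, 0.707, 0.707, -0.0]
force: [-0.7, -0.3, -1.9]
grip_width: 0.235
```

Call:
play_rows(motion=[[[12,0,0],[0,0,0]],[[24,0,0],[0,0,0]],[[30,-2.5,0],[0,0,0]],[[30,-2.5,0],[0,0,0]],[[30,-2.5,0],[0,0,0]],[[30,-2.5,0],[0,0,0]],[[30,-2.5,0],[0,0,0]],[[30,-2.5,0],[0,0,0]],[[30,-2.5,0],[0,0,0]],[[30,-2.5,0],[0,0,0]],[[30,-2.5,0],[0,0,0]],[[30,-2,0],[0,0,0]],[[25,0,0],[0,0,0]],[[18,0,0],[0,0,0]],[[11,0,0],[0,0,0]],[[0,0,0],[0,0,-5]],[[0,0,0],[0,0,-5]],[[0,0,0],[0,0,-5]],[[0,0,0],[0,0,-5]],[[0,0,0],[0,0,0]]])

```text
time_s: 21.08
eef_pos: [488.1, 223.0, 123.6]
ee_rot: [-0.001, 0.572, 0.82, -0.001]
force: [-0.5, 0.4, -2.1]
grip_width: 0.239
```

Call:
play_rows(motion=[[[0,0,12],[0,0,0]],[[0,0,20],[0,0,0]],[[0,0,20],[0,0,0]],[[0,0,14],[0,0,0]],[[0,0,0],[0,0,0]],[[0,0,0],[0,0,0]]])

```text
time_s: 21.58
eef_pos: [488.3, 223.0, 58.1]
ee_rot: [-0.001, 0.574, 0.819, -0.001]
force: [0.3, -0.3, -1.9]
grip_width: 0.243
```

```bash
python3 - <<'E'
from h import *
s=ctrl.sense();a=ctrl.capture('wrist');print(s['eef_pos'],s['grip_width'],s['force'])
save(a,'w5')
E
```

```text
[488.3356821  223.00962277  58.11944307] 0.24283472800379297 [ 0.26328394 -0.27408513 -1.91662948]
```

View pics/w5.png

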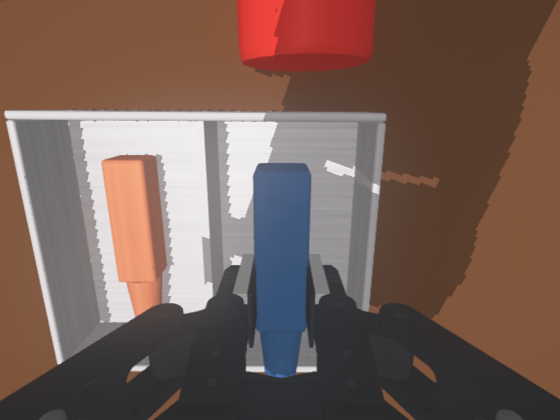

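Blue is a little left of its compartment's middle (set at column 282, middle about 289). I'll shift 2 mm and lower it.

Call:
play_rows(motion=[[[2,0,8],[0,0,0]],[[0,0,13],[0,0,0]],[[0,0,10],[0,0,0]],[[0,0,7],[0,0,0]],[[0,0,5],[0,0,0]],[[0,0,3],[0,0,0]],[[0,0,2],[0,0,0]],[[0,0,1.5],[0,0,0]],[[0,0,0],[0,0,0]],[[0,0,0],[0,0,0]]])

```text
time_s: 22.47
eef_pos: [488.3, 225.0, 9.3]
ee_rot: [0.0, 0.573, 0.819, 0.0]
force: [-0.4, -0.5, -1.9]
grip_width: 0.237
```

Call:
play_rows(motion=[[[0,0,0],[0,0,0]],[[0,0,0],[0,0,0]],[[0,0,0],[0,0,0]],[[0,0,0],[0,0,0]],[[0,0,-5],[0,0,0]],[[0,0,-15],[0,0,0]],[[0,0,-30],[0,0,0]],[[0,0,-35],[0,0,0]],[[0,0,-35],[0,0,0]],[[0,-20,-20],[0,0,0]],[[0,-30,-15],[0,0,0]],[[0,-30,0],[0,0,0]],[[0,-20,0],[0,0,0]],[[0,0,0],[0,0,0]],[[0,0,0],[0,0,0]]], fingers=36)

```text
time_s: 23.72
eef_pos: [394.1, 190.7, 164.9]
ee_rot: [0.001, 0.573, 0.819, 0.001]
force: [-0.3, -0.1, 0.3]
grip_width: 0.42
```

```bash
python3 - <<'E'
from h import *
s=ctrl.sense();b=ctrl.capture('top');a=ctrl.capture('wrist');print(s['eef_pos'],s['grip_width'],s['force'])
save(np.vstack([cv2.resize(a,(400,300)),cv2.resize(b[130:280,160:410],(500,300))[:, :400]]),'w6')
save(np.vstack([cv2.resize(a,(500,300)),cv2.resize(b[130:280,160:410],(500,300))]),'w6')
for c,n in [('wrist','copper_set'),('wrist','blue_set'),('top','copper_set'),('top','blue_set')]:
  for d in ctrl.spot_in(c,n)[:1]:
    p=np.array(d['position'])*[560,420];q=ground('top',p,26) if c=='top' else wray(p,26,s);print(c,n,d['p'],(Ro.from_euler('z',-20,degrees=True).apply(q-[501,184.2,0])).round())
E
```

```text
[394.08944299 190.70241213 164.87880666] 0.41952914235447664 [-0.26731902 -0.09437319  0.32491118]
wrist copper_set 0.57 [-32. -40.  26.]
wrist blue_set 0.61 [-14.  40.  26.]
top copper_set 0.72 [  5. -35.  26.]
top blue_set 0.47 [ 4. 38. 26.]
```

View pics/w6.png

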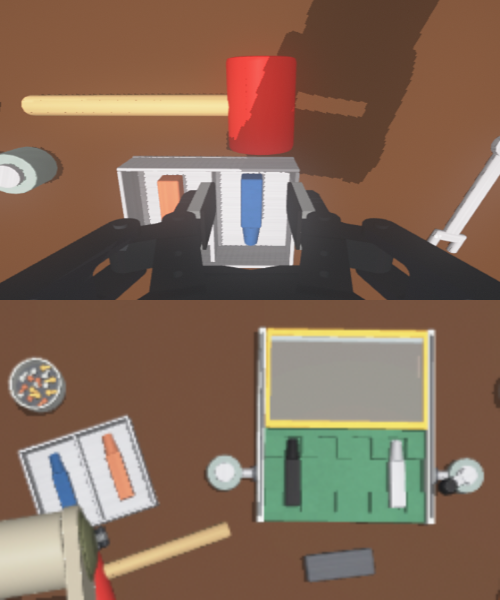

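Both sets lie flat, one in each compartment. The cover is open, and black and steel are still in their pockets. Handing in.

```bash
python3 -c "
from rig import ctrl
print(ctrl.finish_job())"
```

```text
the job is handed in; nothing more can be done
None
```

I wound the crank two full clockwise turns by its knob, and the cover is fully open. I then placed the copper set in the bin's near compartment and the blue set in its far one. The job was handed in at about 24 s, and the hand-in reports no verdict.

- **Cover:** after the second turn I felt about 10 N against the crank stop. The last picture shows the cover at the far end of its rails, clear of the pockets.
- **Copper and blue sets:** both lie flat in the bin. The top camera puts them about 5 mm from the middle lengthwise and at y of about -35 and +38 mm in the bin's frame.
- **Others:** the black and steel sets are still in their pockets. The mallet, cup and bucking bar look unmoved in the last picture. I did not check the oil bottle, rivet jar, screwdriver or wrench again; the arm did not go near them.
- **Robot:** at hand-in the gripper was clear of everything, at 165 mm height with no force reading.
- **Disagreement:** the wrist camera network gave lengthwise positions of -32 mm for copper and -14 mm for blue. Copper was partly hidden by the fingers in that view. I trusted the top camera and the recorded release poses instead.

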